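# Load the dice-tube feeder for game night

## Robot

A 6-joint arm with a two-finger parallel gripper is mounted at the origin on the work surface. World frame = base frame: x ahead of the robot, y to its left, z up, the work surface at z = 0. Lengths are in m, angles in degrees, forces in N, time in s.
With the tool pointing down it reaches from about 0.4 to 0.825 m from the base axis. Payload 7 kg.
Tool frame: the origin (TCP) lies midway between the tips of the shut fingers; the grasp point (between the pads) lies 19 mm behind it; z points along the fingers, y is the line along which they close (so a half turn about z gives the same grasp; the last joint's range is limited). The gripper opens to 88 mm and grips with 3 to 60 N. Pads are 19 mm wide; open, the fingers measure 130 mm over their backs; the gripper's body (78 mm by 193 mm) begins 47 mm behind the grasp point.
Start: joints at [91.392, 20.546, 0.682, 0, -70.136, -16.507], TCP at [0.176, 0.652, 0.204] pointing down, gripper open.
Joint ranges: [-176.03, 176.03], [-82.01, 121.73], [-58.28, 71.71], [-173.87, 95.51], [-174.79, -0.11], [-173.66, 173.66]. Speed limits (degrees/s): [136.94, 136.94, 172.46, 180, 180, 180].

## Interface

Orientations are given as [roll, pitch, yaw] about the fixed x, y, z axes, in that order (R = Rz(yaw) Ry(pitch) Rx(roll)).
In Python, from plant import ctrl gives the robot as it stands.
- The arm moves only by the tool arm_command, never from a script. Its argument "steps" is a list of rows, each an object with "translation": the shift along the tool's x, y, z in mm, a list of three; "rotation": the turn, a rotation vector about the tool's x, y, z in units of 5 degrees (1.0 is 5 degrees), a list of three; "claw": the finger opening in mm, from 0 to 87.6. In form: [{"translation": [x, y, z], "rotation": [rx, ry, rz], "claw": claw}, ...]. A call has 1 to 5 rows; each row is the pose to reach, as a shift and turn from the pose commanded when the call began, along the tool's axes at that moment; what a row does not reach only later rows make up. A row lasts 1/10 s, in which the tool goes at most 50 mm and 8.59 degrees, less where a joint would pass 70% of its speed; a pose out of reach is approached as far as the arm can. A call with a gripper value outside its range is refused whole. The fingers move at their own pace and stop on an object; the grip force is fixed at half the most. Time passes only in rows, so rows that repeat a pose let the fingers close. It gives the time, the measured TCP pose, the force, the opening and the grip force at its end, in the units of the state.
- ctrl.get_obs(): the state, without advancing time (a new reading comes with each control period).
- ctrl.snapshot(name): name is "side" or "top" or "wrist"; returns (picture, depth): 420x560x3 uint8, red, green, blue; 420x560 float32, m along the optical axis (not along the pixel's ray), 0 where there is no reading.
- ctrl.calibration(name): a dict with "vertical_fov" (degrees; the focal length in pixels is half the picture's height over the tangent of half this angle, whatever the lens; pixels are square), "cx", "cy" (the principal point, pixels), "rvec" (rotation vector, rad) and "tvec" (3), from world to camera coordinates, as OpenCV has them; the wrist camera has in their place "hand_eye" (4x4, takes a point from camera to tool coordinates, whose origin is the TCP and whose axes are the flange's). Camera axes: x right, y down, z forward; pixel columns grow to the right and rows downward; lengths in m; the calibration is good to about 2 mm. A picture is of the moment at which its call begins: read the wrist's pose just before it. calibration takes no time and is no camera call.
- ctrl.close_job(): hands the job in; it is judged then, once.
The state is a dict: "clock": time; "joint_pos": joint angles; "qvel": joint speeds; "tau": joint torques, N m; "tool_pos": TCP position; "orientation": TCP orientation; "force": force on the tool from outside, world axes, zero at the start; "moment": the same for the moment, N m; "opening": finger opening in m; "gripper_force": force on a finger pad.
Only numpy, scipy, OpenCV 4.12 (cv2) and the standard library are available. Lean on these libraries where they do the work, as an engineer would, in place of code of your own. Each camera call takes 0.05 s, during which the arm holds its last target. There are 200 camera calls.

## Task

Slide the feeder rack's gate fully shut across the low outlet, then load the three dice tubes one by one at the upper end of the rack so that they roll down and will come out fattest first, then the middle one, then the thinnest. Lay each tube across the rails and let it go there without dropping it, wait until it has come to rest before adding the next, and leave the cup, knight, pebble and die where they are.

Things in the scene. Friction and masses are not known exactly. Their poses are not given: they have to be found in the camera images.
- rack: gravity-feed rack, fixed: a sloping open chute 250 mm long, 116 mm wide, grey walls, two dark steel rails. Origin: centre of its underside, on the shelf. Own +x points uphill (level), y across the chute, z up. Rail surface at own z = 55 mm + 0.2126 x own x (12 degree slope), for x from -110 to 115 mm. A loaded tube lies across the rails, axis along own y.
- rack_entry (a point): loading spot, midway between the walls at rail-surface height, 70 mm above the shelf, rack x = +70 mm; axes as the rack's. Inside of the walls at y = +-50 mm, walls 30 mm above the rails. Rails are 16 mm wide, along the walls; the 68 mm between them is open down to the 6 mm base, so fingers can pass. The upper end is open.
- rack_hoop (a point): middle of the upper of two wire hoops (6 mm wire) that cross over the chute at rack x = -30 and -75 mm, 64 mm clear above the rails. Tubes are laid in uphill of the hoops and roll down under them to the gate.
- rack_front (a point): where the centre of the fattest tube rests against the shut gate: rack x = -89 mm, midway between the walls. Behind it the middle tube's centre rests at rack x = -42 mm and the thinnest's at -5 mm.
- gate (a joint): black gate plate, 110 mm wide, top 76 mm above the shelf, that slides level across the low outlet end of the rack. Value in m: 0 = fully shut against its stop, up to 0.115 = open, moved towards rack -y. About 1.5 N of friction plus light damping; it stays where it is left.
- gate_tab (a point): on the upright tab by which the gate is moved, 106 mm above the shelf, 12 mm below the tab's top. The tab is 24 mm along the slide (rack y), 14 mm thick along rack x, rising from the plate's top (76 mm) to 118 mm. It moves with the gate; shut, it stands at rack x = -119, y = 0 mm. Axes as the rack's.
- fat_center (a point): centre of the fattest of three dice tubes (aluminium, black end caps), 52 mm diameter, 88 mm long, about 200 g. Own x: tube's axis. Starts lying level, centre 47 mm above the shelf, in a fixed wood cradle (92 x 56 mm, base 4 mm thick) on two V saddles under its ends, up to 34 mm high, 66 mm free between them for fingers.
- tube_fat: the fattest dice tube itself; origin at its centre, axes as the point.
- mid_center (a point): centre of the middle of three dice tubes (aluminium, black end caps), 42 mm diameter, 88 mm long, about 150 g. Own x: tube's axis. Starts lying level, centre 40 mm above the shelf, in a fixed wood cradle (92 x 56 mm, base 4 mm thick) on two V saddles under its ends, up to 34 mm high, 66 mm free between them for fingers.
- tube_mid: the middle dice tube itself; origin at its centre, axes as the point.
- thin_center (a point): centre of the thinnest of three dice tubes (aluminium, black end caps), 32 mm diameter, 88 mm long, about 100 g. Own x: tube's axis. Starts lying level, centre 33 mm above the shelf, in a fixed wood cradle (92 x 56 mm, base 4 mm thick) on two V saddles under its ends, up to 34 mm high, 66 mm free between them for fingers.
- tube_thin: the thinnest dice tube itself; origin at its centre, axes as the point.
- dice_cup: bystander: stainless steel shot-glass dice cup, 48 mm across, 62 mm high; loose; origin at the centre of its underside, z up.
- knight: bystander: painted lead knight miniature on a 42 mm round base, 80 mm high; loose; origin at the centre of its underside, z up.
- pebble: bystander: smooth river pebble token, 64 mm across, 21 mm high; loose; origin at the centre of its underside, z up.
- die: bystander: neon pink acrylic die, 30 mm; loose; origin at the centre of its underside, z up.
Not all that is in view belongs to the job. Leave any orange or pink look-alike of the tube_thin alone. What is shaped like the tube_fat but blue is not meant.

How it is judged (in metres and radians):
On the way, in this order (a step that is already met when the one before it is completed fails the run):
1. the gate is slid fully shut (value of joint gate below 0.01 m), for 0.2 s.
2. the fattest tube has rolled down and rests in its place, let go, gate still shut (x of fat_center in the frame of rack between -0.099 and -0.079 m and y of fat_center in the frame of rack between -0.012 and 0.012 m and z of fat_center in the frame of rack between 0.0566633 and 0.0686633 m and angle between the x axis of fat_center and the y axis of rack, either way round below 0.2 rad and linear speed of tube_fat below 0.03 m/s and contact force between the fingers and tube_fat below 0.05 N and value of joint gate below 0.01 m), for 0.2 s.
3. the middle tube has rolled down and rests in its place, let go, gate still shut (x of mid_center in the frame of rack between -0.0523 and -0.0323 m and y of mid_center in the frame of rack between -0.012 and 0.012 m and z of mid_center in the frame of rack between 0.061478 and 0.073478 m and angle between the x axis of mid_center and the y axis of rack, either way round below 0.2 rad and linear speed of tube_mid below 0.03 m/s and contact force between the fingers and tube_mid below 0.05 N and value of joint gate below 0.01 m), for 0.2 s.
4. the thinnest tube has rolled down and rests in its place, let go, gate still shut (x of thin_center in the frame of rack between -0.0154 and 0.0046 m and y of thin_center in the frame of rack between -0.012 and 0.012 m and z of thin_center in the frame of rack between 0.0642096 and 0.0762096 m and angle between the x axis of thin_center and the y axis of rack, either way round below 0.2 rad and linear speed of tube_thin below 0.03 m/s and contact force between the fingers and tube_thin below 0.05 N and value of joint gate below 0.01 m), for 0.2 s.
At the end, for the whole second after the job is handed in: Gate shut (within 10 mm); tubes at rest and released across the rails in a row behind it, fattest, middle, thinnest: each centre within 10 mm along the chute of rack x = -89, -42, -5 mm, 12 mm of the chute's middle, 6 mm of resting height, axis within 0.2 rad of straight across (all of step 4 and x of fat_center in the frame of rack between -0.099 and -0.079 m and y of fat_center in the frame of rack between -0.012 and 0.012 m and z of fat_center in the frame of rack between 0.0566633 and 0.0686633 m and angle between the x axis of each of fat_center, mid_center and the y axis of rack, either way round below 0.2 rad and linear speed of each of tube_fat, tube_mid below 0.03 m/s and contact force between the fingers and tube_fat below 0.05 N and x of mid_center in the frame of rack between -0.0523 and -0.0323 m and y of mid_center in the frame of rack between -0.012 and 0.012 m and z of mid_center in the frame of rack between 0.061478 and 0.073478 m and contact force between the fingers and tube_mid below 0.05 N); the robot touches nothing.
It fails at once if a tube is dropped or thrown (faster than 1.1 m/s out of the gripper) ((linear speed of tube_fat above 1.1 m/s and contact force between the fingers and tube_fat below 0.01 N) or (linear speed of tube_mid above 1.1 m/s and contact force between the fingers and tube_mid below 0.01 N) or (linear speed of tube_thin above 1.1 m/s and contact force between the fingers and tube_thin below 0.01 N)).
It fails at once if the dice cup is pushed by more than 25 mm or tipped over (distance of dice_cup from where it was at the start of the episode above 0.025 m or angle between dice_cup's own z axis and vertical above 0.5 rad).
It fails at once if the knight is pushed by more than 25 mm or tipped over (distance of knight from where it was at the start of the episode above 0.025 m or angle between knight's own z axis and vertical above 0.5 rad).
It fails at once if the pebble is pushed by more than 25 mm or tipped over (distance of pebble from where it was at the start of the episode above 0.025 m or angle between pebble's own z axis and vertical above 0.5 rad).
It fails at once if the die is pushed by more than 25 mm or tipped over (distance of die from where it was at the start of the episode above 0.025 m or angle between die's own z axis and vertical above 0.5 rad).
It also fails if it takes over 72 s, if anything falls off the work surface, if the arm or the gripper's body presses on something with over 40 N, if the wrist force passes 120 N, or if a joint passes its speed limit or range.

## Working session

There is one attempt and no reset: what is moved stays moved. The work goes in short steps, Python scripts to look and compute and a tool call to move; the robot and the scene stay as the last step left them, time stands still between calls to the robot, and variables do not carry over. Pictures are saved under pics/ and viewed, at most 10 in all, crops included, and the job is handed in when it is done.

Besides the shell and the picture viewer there is one more tool, called in YAML: its name, and indented under it one key for each argument. arm_command: Moves the arm, as the interface text tells. Its arguments: {"type":"object","properties":{"steps":{"type":"array"}},"required":["steps"]}

```bash
mkdir -p pics; ls
cat > h.py <<'E'
import numpy as np, cv2
from scipy.spatial.transform import Rotation as R
from plant import ctrl
def cam(n):
    c=ctrl.calibration(n); f=210/np.tan(np.radians(c["vertical_fov"])/2)
    if "rvec" in c:
        Rm=R.from_rotvec(np.ravel(c["rvec"])).as_matrix(); t=np.ravel(c["tvec"])
        T=np.eye(4);T[:3,:3]=Rm.T;T[:3,3]=-Rm.T@t
    else:
        o=ctrl.get_obs(); T=np.eye(4);T[:3,:3]=R.from_euler("xyz",o["orientation"],degrees=True).as_matrix();T[:3,3]=o["tool_pos"]
        T=T@np.array(c["hand_eye"])
    return f,c["cx"],c["cy"],T
def snap(n,name):
    K=cam(n); im,d=ctrl.snapshot(n)
    cv2.imwrite(f"pics/{name}.png",im[:,:,::-1]); np.savez(f"pics/{name}.npz",d=d,f=K[0],cx=K[1],cy=K[2],T=K[3],im=im)
    return im,d,K
def load(name):
    z=np.load(f"pics/{name}.npz"); return z["im"],z["d"],(float(z["f"]),float(z["cx"]),float(z["cy"]),z["T"])
def cloud(d,K):
    f,cx,cy,T=K; v,u=np.mgrid[:d.shape[0],:d.shape[1]]
    P=np.stack([(u-cx)/f*d,(v-cy)/f*d,d],-1); return P@T[:3,:3].T+T[:3,3]
def onz(u,v,z,K):
    f,cx,cy,T=K; r=T[:3,:3]@np.array([(u-cx)/f,(v-cy)/f,1]); o=T[:3,3]; return o+r*(z-o[2])/r[2]
E
python3 - <<'E'
from h import *
print(ctrl.get_obs())
for n in("top","side"):
    im,d,K=snap(n,n+"0"); print(n,{k:v for k,v in ctrl.calibration(n).items()},K[3][:3,3])
print(ctrl.calibration("wrist"))
a=load("top0")[0];b=load("side0")[0]
E
```

```text
pics
{'clock': 0.0, 'joint_pos': array([ 9.13923139e+01,  2.05905079e+01,  6.33330643e-01, -2.04830985e-02,
       -7.01349959e+01, -1.65058963e+01]), 'qvel': array([ 0.01223418, -0.04413077,  0.03239112,  0.00202765, -0.05504481,
        0.07792835]), 'tau': array([ 3.65491906e-04, -5.82710230e+01,  2.93077809e+01,  6.99805051e+00,
        7.07758343e-03, -1.36320973e-04]), 'tool_pos': array([0.17589591, 0.65113262, 0.20292867]), 'orientation': array([ 1.79906154e+02, -7.72835808e-03, -1.51205518e+01]), 'force': array([0.4425503 , 0.66546216, 0.07661152]), 'moment': array([-0.01357113,  0.0069007 , -0.02309118]), 'gripper_force': 0.0, 'opening': 0.08754800955778617}
top {'vertical_fov': 51.180046221157596, 'cx': 279.66144621206547, 'cy': 219.4072154758255, 'rvec': array([ 2.21122259, -2.20544791,  0.06498642]), 'tvec': array([0.01606722, 0.56215675, 0.95375101])} [0.52150923 0.0336935  0.97612101]
side {'vertical_fov': 44.78036873045451, 'cx': 276.77205920193217, 'cy': 210.12689995019826, 'rvec': array([ 0.28701862, -2.63141972,  1.46515659]), 'tvec': array([0.55347709, 0.1320799 , 1.00588667])} [0.36064832 0.88757002 0.64632982]
{'vertical_fov': 70.57162856385887, 'cx': 275.47776136198166, 'cy': 208.66404910294364, 'hand_eye': array([[ 8.35831210e-04, -9.64921181e-01, -2.62538408e-01,
         6.98145805e-02],
       [ 9.99999646e-01,  8.31390976e-04,  1.27997089e-04,
        -6.32245416e-04],
       [ 9.47649614e-05, -2.62538422e-01,  9.64921535e-01,
        -1.81120708e-01],
       [ 0.00000000e+00,  0.00000000e+00,  0.00000000e+00,
         1.00000000e+00]])}
```

View pics/top0.png

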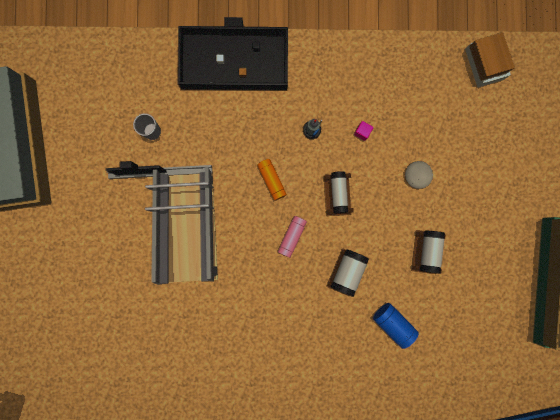

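View pics/side0.png

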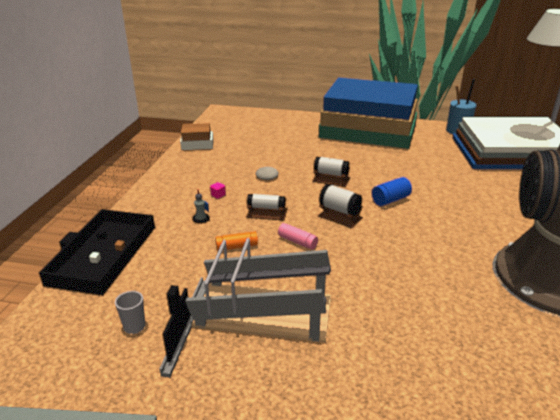

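The top view shows the candidates. Grey tubes with black caps: thin (340,193), fat (349,272), mid (432,252). Look-alikes to leave: orange (272,179), pink (292,236), blue (396,326). The rack is at about (183,225), with its low end at the image top and the gate tab at (128,167), so the gate is open. Bystanders are the cup (146,126), knight (313,128), die (364,130) and pebble (418,175).

Run:
```python
from h import *
im,d,K=load("top0"); P=cloud(d,K)
print("table z",np.median(P[330:400,100:300,2]))
B={"thin":(340,193,30),"mid":(432,252,32),"fat":(349,272,32),"cup":(146,126,16),"knight":(313,128,14),"die":(364,130,14),"peb":(418,175,18)}
for n,(u,v,r) in B.items():
    q=P[v-r:v+r,u-r:u+r].reshape(-1,3); zt=np.percentile(q[:,2],99)
    m=q[q[:,2]>{"peb":.01}.get(n,max(.015,zt-.012))]
    rc=cv2.minAreaRect((m[:,:2]*1000).astype(np.float32)); print(n,"ztop",zt.round(3),"mean",m.mean(0).round(4),"rect",np.round(rc[0],1),np.round(rc[1],1),round(rc[2],1),
      np.percentile(q[(q[:,2]>.012)],[1,99],axis=0).round(3)[:,:2].tolist() )
q=P[150:295,100:225]; z=q[...,2]
# wall profile rows
for v in range(160,290,8):
    row=P[v,100:225]; hi=[(100+i,*np.round(row[i]*1000).astype(int)) for i in range(len(row)) if row[i,2]>.06]
    print(v,hi[:3],hi[-3:])
row=P[150:185,128]; print([tuple(np.round(r*1000).astype(int)) for r in row[::2]])
a=cv2.resize(im[100:300,90:240],None,fx=3.5,fy=3,interpolation=cv2.INTER_CUBIC); b=cv2.resize(im[165:300,320:455],(500,600),interpolation=cv2.INTER_CUBIC)
```

```text
table z -0.0002161988091727851
thin ztop 0.049 mean [ 0.6181 -0.1057  0.0689] rect [573.2 -66.9] [ 80.2 211.6] 48.0 [[0.522, -0.137], [0.663, 0.034]]
mid ztop 0.061 mean [ 0.494  -0.2991  0.0761] rect [ 514.9 -147.7] [361.3  87.7] 82.3 [[0.451, -0.331], [0.537, 0.034]]
fat ztop 0.073 mean [ 0.4499 -0.126   0.0817] rect [477.6 -56.8] [200.7  87.7] 68.3 [[0.406, -0.162], [0.522, 0.034]]
cup ztop 0.064 mean [0.7552 0.2996 0.076 ] rect [640.2 184.5] [381.3  46. ] 45.2 [[0.736, 0.28], [0.78, 0.326]]
knight ztop 0.077 mean [ 0.7271 -0.0393  0.2063] rect [645.6 -13.1] [ 12.6 265. ] 71.6 [[0.522, -0.069], [0.775, 0.034]]
die ztop 0.031 mean [ 0.7576 -0.1652  0.0326] rect [642.8 -78.2] [ 31.3 328.5] 52.8 [[0.741, -0.184], [0.776, -0.149]]
peb ztop 0.023 mean [ 0.6614 -0.287   0.025 ] rect [ 611.4 -138.2] [ 60.4 383.2] 18.6 [[0.633, -0.318], [0.69, -0.262]]
160 [(163, np.int64(522), np.int64(34), np.int64(976))] [(163, np.int64(522), np.int64(34), np.int64(976))]
168 [(105, np.int64(664), np.int64(378), np.int64(75)), (106, np.int64(522), np.int64(34), np.int64(976)), (107, np.int64(664), np.i
[... 4797 characters left out ...]
int64(-1)), (np.int64(703), np.int64(356), np.int64(0)), (np.int64(699), np.int64(356), np.int64(-1)), (np.int64(694), np.int64(356), np.int64(-2)), (np.int64(669), np.int64(317), np.int64(118)), (np.int64(666), np.int64(317), np.int64(117)), (np.int64(661), np.int64(316), np.int64(118)), (np.int64(659), np.int64(319), np.int64(109)), (np.int64(658), np.int64(325), np.int64(90)), (np.int64(661), np.int64(341), np.int64(43)), (np.int64(660), np.int64(350), np.int64(17)), (np.int64(657), np.int64(352), np.int64(9)), (np.int64(654), np.int64(355), np.int64(0)), (np.int64(649), np.int64(355), np.int64(0)), (np.int64(645), np.int64(355), np.int64(0)), (np.int64(641), np.int64(355), np.int64(-2))]
```

Run:
```python
from h import *
from scipy.optimize import least_squares
im,d,K=load("top0"); P=cloud(d,K); P[d<=0]=np.nan
L=[];Rr=[];W=[]
for v in range(178,282):
    row=P[v,135:225]; s=np.where((row[:,2]>.055)&(row[:,2]<.114))[0]
    if len(s)<6: continue
    zt=.085+.2126*((.549-row[s[0],0]))
    ok=s[abs(row[s,2]-zt)<.010]
    if len(ok)<4: continue
    L.append(row[ok[0],:2]); Rr.append(row[ok[-1],:2]); W+=list(row[ok])
L,Rr,W=map(np.array,(L,Rr,W))
for A in(L,Rr):
    p=np.polyfit(A[:,0],A[:,1],1); r=A[:,1]-np.polyval(p,A[:,0]); A2=A[abs(r)<.004]; p=np.polyfit(A2[:,0],A2[:,1],1); print("edge slope deg",np.degrees(np.arctan(p[0])),"y at .549",np.polyval(p,.549),len(A2))
p=np.polyfit(W[:,0],W[:,2],1); r=W[:,2]-np.polyval(p,W[:,0]); W2=W[abs(r)<.003];p=np.polyfit(W2[:,0],W2[:,2],1); print("z slope",p[0],"x where z=.085",(.085-p[1])/p[0])
# tab top
q=P[155:185,100:175].reshape(-1,3); q=q[(q[:,2]>.113)&(q[:,2]<.123)]; rc=cv2.minAreaRect((q[:,:2]*1000).astype(np.float32)); print("tab",q.mean(0),rc,len(q))
# extents of x of wall
for u in(155,158,208,210): 
    c=P[140:300,u]; s=np.where(c[:,2]>.04)[0]; print(u,c[s[0]].round(3),c[s[-1]].round(3))
B={"thin":(340,193,30),"mid":(432,252,32),"fat":(349,272,32),"knight":(313,128,14)}
for n,(u,v,r) in B.items():
    q=P[v-r:v+r,u-r:u+r].reshape(-1,3); q=q[np.isfinite(q[:,2])]; zt=np.percentile(q[:,2],99)
    m=q[q[:,2]>(.015 if n=="knight" else zt-.010)]
    rc=cv2.minAreaRect((m[:,:2]*1000).astype(np.float32)); e,w=np.linalg.eigh(np.cov(m[:,:2].T)); 
    print(n,"ztop",zt.round(3),"mean",m.mean(0).round(4),"rect",np.round(rc[0],1),np.round(rc[1],1),round(rc[2],1),"pca",np.degrees(np.arctan2(w[1,1],w[0,1])).round(1))
b=np.hstack([cv2.resize(im[160:300,315:455],(400,400),interpolation=3),cv2.resize(im[150:290,95:235],(400,400),interpolation=3)]); cv2.imwrite("pics/c1.png",b[:,:,::-1])
```

```text
edge slope deg 2.9838174447857506 y at .549 0.27595053749989445 46
edge slope deg 2.7464262675802336 y at .549 0.16099244506384028 2
z slope -0.2156625324864489 x where z=.085 0.5504469048710467
tab [0.66464508 0.3218501  0.1169744 ] ((664.7598266601562, 323.14862060546875), (14.42363166809082, 24.16289710998535), 1.1515285968780518) 92
155 [0.668 0.275 0.076] [0.431 0.268 0.089]
158 [0.671 0.269 0.074] [0.427 0.267 0.07 ]
208 [0.67  0.169 0.06 ] [0.436 0.164 0.078]
210 [0.643 0.167 0.04 ] [0.433 0.162 0.067]
thin ztop 0.049 mean [ 0.6206 -0.1096  0.0449] rect [ 620.8 -109.9] [88.3 29.8] 3.8 pca -176.1
mid ztop 0.061 mean [ 0.4935 -0.3067  0.0568] rect [ 493.2 -307.9] [35.7 87.6] 82.9 pca 172.9
fat ztop 0.073 mean [ 0.4488 -0.1286  0.069 ] rect [ 448.8 -129.2] [42.  87.6] 67.6 pca 157.9
knight ztop 0.069 mean [ 0.7601 -0.0537  0.0482] rect [762.3 -53.3] [26.4 35.2] 67.0 pca -175.5
```

View pics/c1.png

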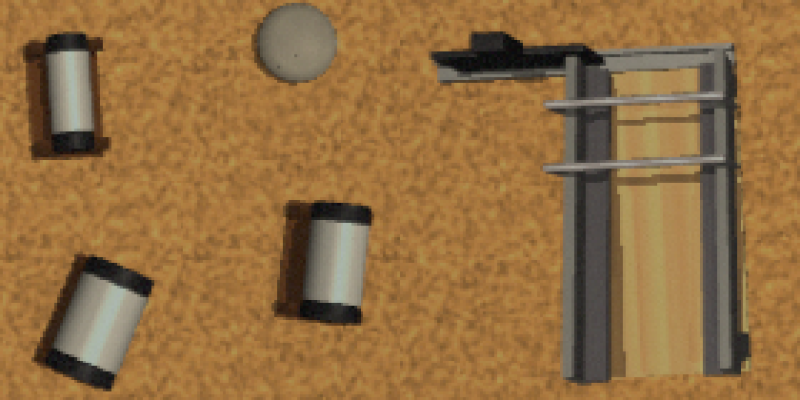

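The crop confirms the three grey tubes with black caps, ordered fat (100,320), mid (340,262) and thin (70,90) in the left half. The right half shows the rack with the gate slid open and its tab at (495,42).

```bash
cat >> h.py <<'E'
O=np.array([.5505,.2185]); YAW=3.0   # rack x axis = world yaw 180+YAW
def rk(x,y):
    c,s=np.cos(np.radians(YAW)),np.sin(np.radians(YAW)); return O+x*np.array([-c,-s])+y*np.array([s,-c])
def torack(p):
    c,s=np.cos(np.radians(YAW)),np.sin(np.radians(YAW)); q=np.asarray(p)[:2]-O; return np.array([-c*q[0]-s*q[1],s*q[0]-c*q[1]])
def plan(*wps):
    o=ctrl.get_obs(); p=np.array(o["tool_pos"]); Rc=R.from_euler("xyz",o["orientation"],degrees=True)
    print("t",round(o["clock"],2),"pos",p.round(4),"ori",np.round(o["orientation"],2),"F",np.round(o["force"],1),"op",round(o["opening"],4),"gf",round(float(o["gripper_force"]),1),"J",np.round(o["joint_pos"]).astype(int))
    for (x,y,z,yaw) in wps:
        t=np.array([x,y,z]); Rt=R.from_euler("xyz",[180,0,yaw],degrees=True)
        d=Rc.inv().apply(t-p)*1000; r=np.degrees((Rc.inv()*Rt).as_rotvec())/5
        print(np.round([x,y,z,yaw],3),"->",np.round(d,0).astype(int).tolist(),np.round(r,2).tolist(),"rows",round(max(np.linalg.norm(d)/50,np.linalg.norm(r)*5/8.59),1)); p=t;Rc=Rt
E
python3 - <<'E'
from h import *
im,d,K=load("top0"); P=cloud(d,K); P[d<=0]=np.nan
q=P[60:215,:60].reshape(-1,3); q=q[q[:,2]>.03]; print("books",np.nanmin(q[:,1]),np.nanmax(q[:,2]))
a=rk(-.119,-.145); m=(np.array([.176,.652])+a)/2
b=rk(-.119,-.031)
plan((*m,.19,-6),(*a,.17,3),(*a,.088,3),(*b,.088,3))
E
```

```text
books 0.521219235807148 0.10517874224554091
t 0.1 pos [0.1759 0.6512 0.203 ] ori [ 1.7991e+02 -1.0000e-02 -1.5120e+01] F [-0.4 -0.1 -1. ] op 0.0872 gf 0.0 J [ 91  21   1   0 -70 -17]
[ 0.419  0.511  0.19  -6.   ] -> [271, 72, 13] [0.02, -0.0, -1.82] rows 5.6
[0.662 0.37  0.17  3.   ] -> [256, 115, 20] [0.0, 0.0, -1.8] rows 5.6
[0.662 0.37  0.088 3.   ] -> [0, 0, 82] [0.0, 0.0, 0.0] rows 1.6
[0.668 0.256 0.088 3.   ] -> [0, 114, 0] [0.0, 0.0, 0.0] rows 2.3
```

arm_command:
  steps:
    - {"translation":[235,62,12],"rotation":[0,0,-1.8],"claw":0}
    - {"translation":[235,62,12],"rotation":[0,0,-1.8],"claw":0}
    - {"translation":[235,62,12],"rotation":[0,0,-1.8],"claw":0}
    - {"translation":[235,62,12],"rotation":[0,0,-1.8],"claw":0}
    - {"translation":[235,62,12],"rotation":[0,0,-1.8],"claw":0}

```text
clock: 0.6
tool_pos: [0.3883, 0.5288, 0.1914]
orientation: [180.0, 0.0, -6.1]
force: [-0.3, 1.2, 0.3]
opening: 0.0532
gripper_force: 0.0
```

arm_command:
  steps:
    - {"translation":[215,100,15],"rotation":[0,0,-1.8],"claw":0}
    - {"translation":[215,100,15],"rotation":[0,0,-1.8],"claw":0}
    - {"translation":[215,100,15],"rotation":[0,0,-1.8],"claw":0}
    - {"translation":[215,100,15],"rotation":[0,0,-1.8],"claw":0}
    - {"translation":[215,100,15],"rotation":[0,0,-1.8],"claw":0}

```text
clock: 1.1
tool_pos: [0.5917, 0.4061, 0.176]
orientation: [180.0, 0.0, 2.8]
force: [0.2, 0.3, -0.4]
opening: 0.0131
gripper_force: 0.0
```

Run:
```python
from h import *
a=rk(-.119,-.145); b=rk(-.119,-.031)
plan((*a,.15,3),(*a,.088,3),(*b,.088,3))
```

```text
t 1.1 pos [0.5917 0.4061 0.176 ] ori [1.7995e+02 4.0000e-02 2.8300e+00] F [ 0.2  0.3 -0.4] op 0.0131 gf 0.0 J [ 50  25   5   0 -69  43]
[0.662 0.37  0.15  3.   ] -> [68, 40, 26] [0.01, 0.01, -0.03] rows 1.7
[0.662 0.37  0.088 3.   ] -> [0, 0, 62] [0.0, 0.0, 0.0] rows 1.2
[0.668 0.256 0.088 3.   ] -> [0, 114, 0] [0.0, 0.0, 0.0] rows 2.3
```

arm_command:
  steps:
    - {"translation":[66,38,26],"rotation":[0,0,0],"claw":0}
    - {"translation":[66,38,26],"rotation":[0,0,0],"claw":0}
    - {"translation":[66,38,88],"rotation":[0,0,0],"claw":0}
    - {"translation":[66,38,88],"rotation":[0,0,0],"claw":0}
    - {"translation":[66,38,88],"rotation":[0,0,0],"claw":0}

```text
clock: 1.6
tool_pos: [0.6558, 0.3722, 0.0855]
orientation: [179.8, 0.3, 2.9]
force: [0.4, -0.7, 0.7]
opening: 0.0003
gripper_force: 0.0
```

Run:
```python
from h import *
b=rk(-.119,-.031)
plan((*b,.088,3)); snap("wrist","w1")
```

```text
t 1.6 pos [0.6558 0.3722 0.0855] ori [179.77   0.3    2.88] F [ 0.4 -0.7  0.7] op 0.0003 gf 0.0 J [ 44  33   4   0 -62  49]
[0.668 0.256 0.088 3.   ] -> [6, 117, -2] [0.05, 0.06, -0.02] rows 2.3
```

View pics/w1.png

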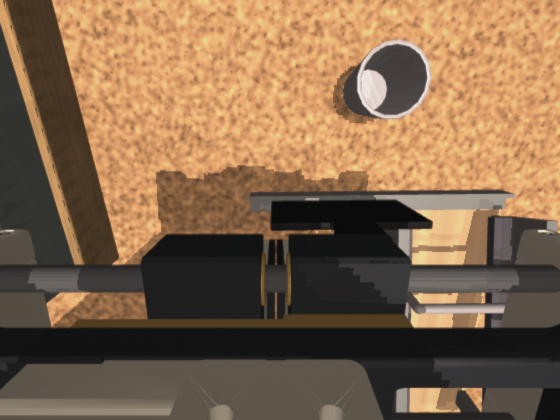

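The wrist view shows the shut fingers at about (275,280), left of the gate plate (350,215) and its tab, with the cup clear at (395,80). Now I push.

arm_command:
  steps:
    - {"translation":[4,30,-2],"rotation":[0,0,0],"claw":0}
    - {"translation":[5,60,-2],"rotation":[0,0,0],"claw":0}
    - {"translation":[6,85,-2],"rotation":[0,0,0],"claw":0}
    - {"translation":[6,105,-2],"rotation":[0,0,0],"claw":0}
    - {"translation":[6,115,-2],"rotation":[0,0,0],"claw":0}

```text
clock: 2.15
tool_pos: [0.6705, 0.258, 0.0939]
orientation: [-179.9, -0.2, 2.9]
force: [-3.1, 1.9, 7.3]
opening: 0.0006
gripper_force: 3.2
```

arm_command:
  steps:
    - {"translation":[0,2,0],"rotation":[0,0,0],"claw":0}
    - {"translation":[0,2,0],"rotation":[0,0,0],"claw":0}

```text
clock: 2.35
tool_pos: [0.6707, 0.2565, 0.0936]
orientation: [-179.9, -0.2, 2.9]
force: [-0.5, 1.0, 4.0]
opening: 0.0002
gripper_force: 1.3
```

Run:
```python
from h import *
plan(); im,d,K=snap("top","t1"); im2,d2,K2=snap("side","s1")
P=cloud(d,K);P[d<=0]=np.nan
cv2.imwrite("pics/c2.png",np.hstack([cv2.resize(im[130:290,90:250],(400,400),interpolation=3),cv2.resize(im2[220:380,130:290],(400,400),interpolation=3)])[:,:,::-1])
```

```text
t 2.35 pos [0.6707 0.2565 0.0936] ori [-179.94   -0.19    2.88] F [-0.5  1.   4. ] op 0.0002 gf 1.3 J [ 36  29  -1   0 -60  56]
```

View pics/c2.png

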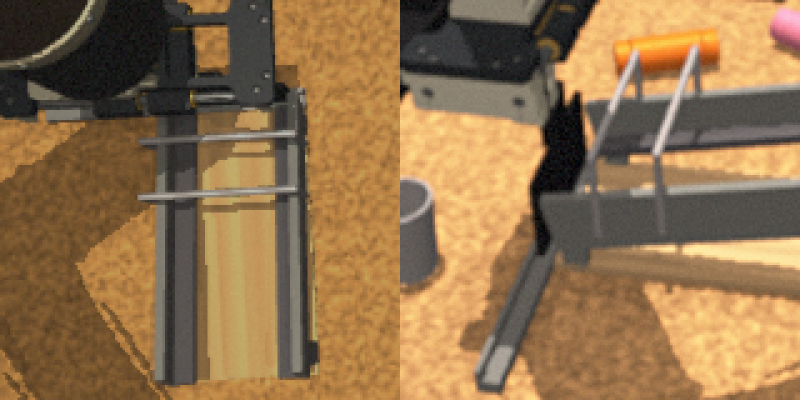

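The plate now spans the outlet: its black face sits between the walls in the side crop at (560,170). I push a few mm more to feel the stop.

arm_command:
  steps:
    - {"translation":[0,3,0],"rotation":[0,0,0],"claw":0}
    - {"translation":[0,6,0],"rotation":[0,0,0],"claw":0}
    - {"translation":[0,6,0],"rotation":[0,0,0],"claw":0}

```text
clock: 2.75
tool_pos: [0.671, 0.2517, 0.0928]
orientation: [-179.9, -0.2, 2.9]
force: [-0.6, 1.4, 7.5]
opening: 0.0004
gripper_force: 3.2
```

Run:
```python
from h import *
p=ctrl.get_obs()["tool_pos"]; print(torack(p)); plan()
```

```text
[-0.12204258 -0.02681202]
t 2.75 pos [0.671  0.2517 0.0928] ori [-179.93   -0.18    2.93] F [-0.6  1.4  7.5] op 0.0004 gf 3.2 J [ 36  29  -2   0 -60  57]
```

Run:
```python
from h import *
im,d,K=snap("side","s2"); P=cloud(d,K); P[d<=0]=np.nan
c,s=np.cos(np.radians(3)),np.sin(np.radians(3)); q=P[...,:2]-O; xr=-c*q[...,0]-s*q[...,1]; yr=s*q[...,0]-c*q[...,1]; z=P[...,2]
for lo,hi in((.03,.05),(.05,.07),(.08,.09),(.09,.1),(.1,.11),(.11,.12),(.12,.13)):
    m=(xr<-.105)&(xr>-.14)&(abs(yr)<.17)&(z>lo)&(z<hi); 
    if m.sum(): print(lo,m.sum(),"xr",np.percentile(xr[m],[2,50,98]).round(3),"yr",np.percentile(yr[m],[2,50,98]).round(3))
cv2.imwrite("pics/c3.png",cv2.resize(im[230:350,140:260],(600,600),interpolation=3)[:,:,::-1])
```

```text
0.03 232 xr [-0.122 -0.117 -0.106] yr [-0.06  -0.001  0.167]
0.05 293 xr [-0.121 -0.116 -0.106] yr [-0.059 -0.013  0.054]
0.08 54 xr [-0.125 -0.115 -0.112] yr [-0.015 -0.011  0.009]
0.09 42 xr [-0.124 -0.114 -0.112] yr [-0.015 -0.012  0.006]
0.1 33 xr [-0.117 -0.113 -0.112] yr [-0.014 -0.007  0.01 ]
0.11 44 xr [-0.129 -0.113 -0.111] yr [-0.044 -0.01   0.009]
0.12 45 xr [-0.13  -0.11  -0.109] yr [-0.044 -0.027 -0.011]
```

View pics/c3.png

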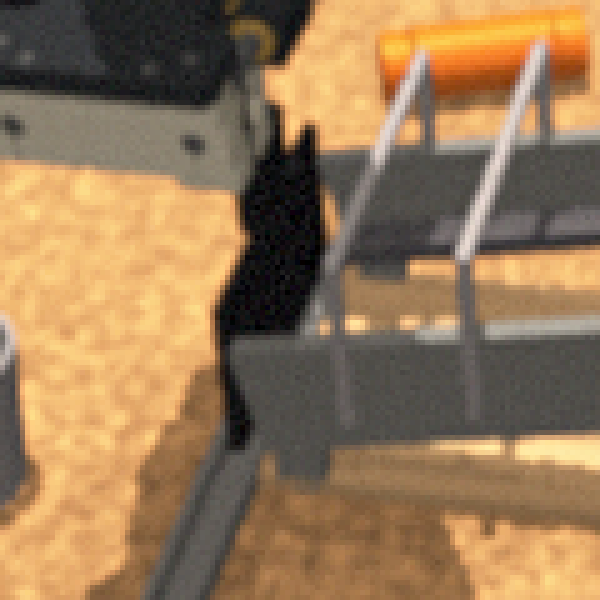

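The plate spans rack y -59 to +54 mm and the tab is centred at about -2 mm, so the gate is nearly shut. One more nudge to the stop.

arm_command:
  steps:
    - {"translation":[0,3,0],"rotation":[0,0,0],"claw":0}
    - {"translation":[0,5,0],"rotation":[0,0,0],"claw":0}
    - {"translation":[0,5,0],"rotation":[0,0,0],"claw":0}

```text
clock: 3.1
tool_pos: [0.6713, 0.2507, 0.093]
orientation: [-179.6, -0.3, 3.0]
force: [-4.3, 14.2, 7.8]
opening: 0.0003
gripper_force: 7.5
```

Run:
```python
from h import *
p=ctrl.get_obs()["tool_pos"]; print(torack(p)); plan()
```

```text
[-0.12229229 -0.02582765]
t 3.1 pos [0.6713 0.2507 0.093 ] ori [-179.64   -0.29    2.98] F [-4.3 14.2  7.8] op 0.0003 gf 7.5 J [ 36  29  -2   0 -59  57]
```

The reaction is 14 N, so the gate is on its stop. Next is the fat tube.

Run:
```python
from h import *
p=ctrl.get_obs()["tool_pos"]
plan((p[0],p[1]+.008,p[2],3),(p[0]-.02,p[1]-.02,.2,3),(.56,.06,.19,-10),(.449,-.129,.16,-22.3))
```

```text
t 3.1 pos [0.6713 0.2507 0.093 ] ori [-179.64   -0.29    2.98] F [-4.3 14.2  7.8] op 0.0003 gf 7.5 J [ 36  29  -2   0 -59  57]
[0.671 0.259 0.093 3.   ] -> [0, -8, 0] [-0.07, -0.06, -0.0] rows 0.2
[0.651 0.231 0.2   3.   ] -> [-21, 27, -107] [0.0, 0.0, 0.0] rows 2.2
[  0.56   0.06   0.19 -10.  ] -> [-100, 166, 10] [0.0, -0.0, 2.6] rows 3.9
[  0.449  -0.129   0.16  -22.3  ] -> [-76, 205, 30] [0.0, -0.0, 2.46] rows 4.4
```

arm_command:
  steps:
    - {"translation":[0,-12,0],"rotation":[0,0,0],"claw":0}
    - {"translation":[0,-13,-45],"rotation":[0,0,0],"claw":0}
    - {"translation":[-5,-8,-90],"rotation":[0,0,0],"claw":0}
    - {"translation":[-21,19,-107],"rotation":[0,0,0],"claw":20}
    - {"translation":[-21,19,-107],"rotation":[0,0,0],"claw":40}

```text
clock: 3.6
tool_pos: [0.6504, 0.2245, 0.2021]
orientation: [-179.9, -0.3, 2.9]
force: [-0.3, 0.3, -0.3]
opening: 0.0113
gripper_force: 0.0
```

arm_command:
  steps:
    - {"translation":[-100,166,10],"rotation":[0,0,2.6],"claw":80}
    - {"translation":[-100,166,10],"rotation":[0,0,2.6],"claw":80}
    - {"translation":[-100,166,10],"rotation":[0,0,2.6],"claw":80}
    - {"translation":[-100,166,10],"rotation":[0,0,2.6],"claw":80}
    - {"translation":[-100,166,10],"rotation":[0,0,2.6],"claw":80}

```text
clock: 4.1
tool_pos: [0.5552, 0.0513, 0.1872]
orientation: [179.9, 0.1, -10.3]
force: [0.4, 0.2, 1.0]
opening: 0.0505
gripper_force: 0.0
```

arm_command:
  steps:
    - {"translation":[-76,205,30],"rotation":[0,0,2.46],"claw":80}
    - {"translation":[-76,205,30],"rotation":[0,0,2.46],"claw":80}
    - {"translation":[-76,205,30],"rotation":[0,0,2.46],"claw":80}
    - {"translation":[-76,205,30],"rotation":[0,0,2.46],"claw":80}
    - {"translation":[-76,205,30],"rotation":[0,0,2.46],"claw":80}

```text
clock: 4.6
tool_pos: [0.4448, -0.1354, 0.1566]
orientation: [179.9, 0.1, -22.5]
force: [0.7, 1.2, -0.1]
opening: 0.0794
gripper_force: 0.0
```

Run:
```python
from h import *
im,d,K=snap("wrist","w2"); P=cloud(d,K); P[d<=0]=np.nan
im3,d3,K3=snap("top","t3"); P3=cloud(d3,K3); P3[d3<=0]=np.nan
for P in (P,):
    q=P.reshape(-1,3); m=q[(abs(q[:,0]-.449)<.07)&(abs(q[:,1]+.129)<.07)&(q[:,2]>.06)&(q[:,2]<.08)]
    rc=cv2.minAreaRect((m[:,:2]*1000).astype(np.float32)); print(len(m),rc,m.max(0))
# gate tab in top view now
q=P3[140:190,100:230].reshape(-1,3); q=q[(q[:,2]>.112)&(q[:,2]<.124)&(q[:,0]>.64)]; print("tab",q.mean(0),torack(q.mean(0)),len(q))
plan((.449,-.129,.028,-22.3))
```

```text
4238 ((448.2715148925781, -131.17808532714844), (45.61014175415039, 88.29183197021484), 66.71671295166016) [ 0.49622196 -0.09428405  0.07457677]
tab [0.66998987 0.22600081 0.11712698] [-0.11971868 -0.00123691] 85
t 4.7 pos [ 0.4456 -0.1351  0.1569] ori [ 1.7993e+02  1.3000e-01 -2.2580e+01] F [0.7 0.7 0.1] op 0.0798 gf 0.0 J [  7   3 -29   0 -59  60]
[  0.449  -0.129   0.028 -22.3  ] -> [1, -7, 129] [0.01, 0.03, -0.06] rows 2.6
```

arm_command:
  steps:
    - {"translation":[1,-6,45],"rotation":[0,0,0],"claw":80}
    - {"translation":[1,-6,90],"rotation":[0,0,0],"claw":80}
    - {"translation":[1,-6,118],"rotation":[0,0,0],"claw":80}
    - {"translation":[1,-6,129],"rotation":[0,0,0],"claw":80}
    - {"translation":[1,-6,129],"rotation":[0,0,0],"claw":70}

```text
clock: 5.2
tool_pos: [0.4504, -0.1279, 0.0275]
orientation: [179.9, 0.2, -22.4]
force: [0.1, 0.0, -0.2]
opening: 0.0763
gripper_force: 0.0
```

arm_command:
  steps:
    - {"translation":[0,0,0],"rotation":[0,0,0],"claw":40}
    - {"translation":[0,0,0],"rotation":[0,0,0],"claw":40}
    - {"translation":[0,0,0],"rotation":[0,0,0],"claw":40}
    - {"translation":[0,0,0],"rotation":[0,0,0],"claw":40}
    - {"translation":[0,0,0],"rotation":[0,0,0],"claw":40}

```text
clock: 5.7
tool_pos: [0.4506, -0.1314, 0.0311]
orientation: [179.8, -0.1, -22.3]
force: [-2.9, -23.7, 11.4]
opening: 0.0487
gripper_force: 30.4
```

arm_command:
  steps:
    - {"translation":[0,0,0],"rotation":[0,0,0],"claw":40}
    - {"translation":[0,0,-5],"rotation":[0,0,0],"claw":40}
    - {"translation":[0,0,-40],"rotation":[0,0,0],"claw":40}
    - {"translation":[0,0,-80],"rotation":[0,0,0],"claw":40}
    - {"translation":[0,0,-120],"rotation":[0,0,0],"claw":40}

```text
clock: 6.2
tool_pos: [0.4508, -0.1281, 0.1512]
orientation: [-180.0, -0.1, -22.4]
force: [1.0, 0.2, -0.8]
opening: 0.0482
gripper_force: 28.8
```

```bash
sed -i 's/O=np.array(\[.5505,.2185\])/O=np.array([.5505,.2190])/' h.py
python3 - <<'E'
from h import *
a=rk(.07,0); print(a,(np.array([.449,-.13])+a)/2)
plan((.46,-.02,.2,-55),(*a,.19,-87),(*a,.0775,-87))
E
```

```text
[0.48059593 0.21533648] [0.46479797 0.04266824]
t 6.2 pos [ 0.4508 -0.1281  0.1512] ori [-1.7996e+02 -5.0000e-02 -2.2430e+01] F [ 1.   0.2 -0.8] op 0.0482 gf 28.8 J [  8   3 -29   0 -58  59]
[ 4.6e-01 -2.0e-02  2.0e-01 -5.5e+01] -> [-33, -104, -49] [-0.01, -0.01, 6.51] rows 3.8
[  0.481   0.215   0.19  -87.   ] -> [-181, -152, 10] [0.0, -0.0, 6.4] rows 4.7
[ 4.81e-01  2.15e-01  7.80e-02 -8.70e+01] -> [0, 0, 112] [0.0, 0.0, 0.0] rows 2.2
```

Run:
```python
from h import *
o=ctrl.get_obs(); p=np.array(o["tool_pos"]); Rt=R.from_euler("xyz",o["orientation"],degrees=True).as_matrix()
for n in("wrist","side"):
    im,d,K=snap(n,n+"_f1"); P=cloud(d,K); P[d<=0]=np.nan
    Q=(P-p)@Rt  # tool coords
    q=Q.reshape(-1,3); ok=(abs(q[:,0])<.06)&(abs(q[:,1])<.04)&(abs(q[:,2]+.019)<.04); c=im.reshape(-1,3).astype(int)
    q=q[ok]; c=c[ok]; br=c.sum(1)>330; dk=c.sum(1)<120
    print(n,len(q),"bright x",np.percentile(q[br,0],[2,98]).round(4) if br.any() else 0,"all x",np.percentile(q[:,0],[1,99]).round(4))
    m=q[br]
    if len(m)>50:
        from scipy.optimize import least_squares
        r=least_squares(lambda s:np.hypot(m[:,1]-s[0],m[:,2]-s[1])-.026,[0,-.019],loss="soft_l1",f_scale=.001); print("axis y,z in tool",r.x.round(4),"tube tilt?",np.abs(r.fun).mean().round(4))
    cv2.imwrite(f"pics/{n}_f1.png",im[:,:,::-1])
a=cv2.imread("pics/side_f1.png");b=cv2.imread("pics/wrist_f1.png")
cv2.imwrite("pics/c4.png",np.hstack([cv2.resize(a[100:250,250:450],(400,300)),cv2.resize(b,(400,300))]))
```

```text
wrist 11904 bright x [-0.0296  0.0266] all x [-0.0343  0.0418]
axis y,z in tool [-0.0005 -0.0163] tube tilt? 0.0004
side 1003 bright x [-0.0421  0.0443] all x [-0.0443  0.0434]
axis y,z in tool [-0.0009 -0.023 ] tube tilt? 0.0013
```

View pics/c4.png

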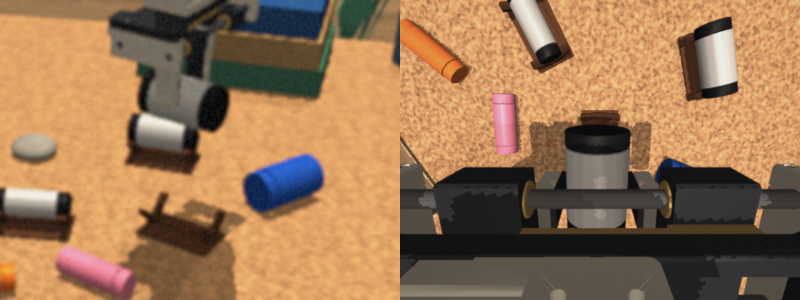

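The side crop shows the fat tube held level above its empty cradle at (180,225). The wrist view shows it centred between the pads at (597,175). Its centre sits about 16 mm behind the TCP. Moving over the rack entry.

arm_command:
  steps:
    - {"translation":[-33,-104,-49],"rotation":[0,0,6.5],"claw":40}
    - {"translation":[-33,-104,-49],"rotation":[0,0,6.5],"claw":40}
    - {"translation":[-33,-104,-49],"rotation":[0,0,6.5],"claw":40}
    - {"translation":[-33,-104,-49],"rotation":[0,0,6.5],"claw":40}
    - {"translation":[-33,-104,-49],"rotation":[0,0,6.5],"claw":40}

```text
clock: 6.8
tool_pos: [0.4601, -0.0184, 0.1985]
orientation: [-179.9, 0.0, -55.0]
force: [-0.1, -0.0, -1.8]
opening: 0.0481
gripper_force: 28.8
```

arm_command:
  steps:
    - {"translation":[-181,-152,10],"rotation":[0,0,6.4],"claw":40}
    - {"translation":[-181,-152,10],"rotation":[0,0,6.4],"claw":40}
    - {"translation":[-181,-152,10],"rotation":[0,0,6.4],"claw":40}
    - {"translation":[-181,-152,10],"rotation":[0,0,6.4],"claw":40}
    - {"translation":[-181,-152,10],"rotation":[0,0,6.4],"claw":40}

```text
clock: 7.3
tool_pos: [0.4798, 0.2128, 0.1879]
orientation: [180.0, 0.0, -87.0]
force: [1.8, -1.7, -1.9]
opening: 0.0483
gripper_force: 28.8
```

arm_command:
  steps:
    - {"translation":[0,0,0],"rotation":[0,0,0],"claw":40}
    - {"translation":[0,0,0],"rotation":[0,0,0],"claw":40}

```text
clock: 7.5
tool_pos: [0.4797, 0.2122, 0.1871]
orientation: [179.9, -0.1, -86.6]
force: [-0.5, -0.7, -1.7]
opening: 0.0485
gripper_force: 28.8
```

Run:
```python
from h import *
im,d,K=snap("wrist","w4"); P=cloud(d,K); P[d<=0]=np.nan
c,s=np.cos(np.radians(3)),np.sin(np.radians(3)); q=P[...,:2]-O; xr=-c*q[...,0]-s*q[...,1]; yr=s*q[...,0]-c*q[...,1]; z=P[...,2]
wt=.085+.2126*xr; m=(xr>-.02)&(xr<.12)&(abs(z-wt)<.004)
for lo,hi in((-.07,-.04),(.04,.07)):
    k=m&(yr>lo)&(yr<hi); 
    if k.sum()>20: print("wall",k.sum(),np.percentile(yr[k],[3,97]).round(4),"xr",np.percentile(xr[k],[3,97]).round(3),"slope deg",np.degrees(np.polyfit(xr[k],yr[k],1)[0]).round(2),"dz",np.median((z-wt)[k]).round(4))
a=rk(.07,0); plan((*a,.12,-87),(*a,.082,-87))
```

```text
wall 43 [-0.0563 -0.0494] xr [-0.018 -0.011] slope deg 29.68 dz 0.0008
wall 1349 [0.0508 0.0587] xr [-0.016  0.109] slope deg 0.47 dz 0.0011
t 7.55 pos [0.4797 0.2114 0.1874] ori [ 1.7993e+02 -4.0000e-02 -8.6740e+01] F [ 0.1  0.1 -1.6] op 0.0485 gf 28.8 J [ 45   7 -20   0 -63 -42]
[  0.481   0.215   0.12  -87.   ] -> [-4, -1, 67] [0.01, -0.01, 0.05] rows 1.4
[ 4.81e-01  2.15e-01  8.20e-02 -8.70e+01] -> [0, 0, 38] [0.0, 0.0, 0.0] rows 0.8
```

View pics/w4.png

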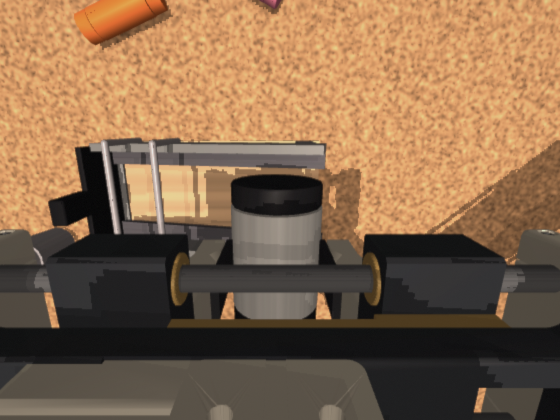

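The wrist view shows the tube at (277,245) over the upper part of the chute. The hoops are to the left at (110,190) and (155,190), and the far wall at about (230,150) gives y = 51..59 mm, so the alignment is within 1 mm. Lowering.

arm_command:
  steps:
    - {"translation":[-2,-1,35],"rotation":[0,0,0],"claw":40}
    - {"translation":[-2,-1,67],"rotation":[0,0,0],"claw":40}
    - {"translation":[-2,-1,85],"rotation":[0,0,0],"claw":40}
    - {"translation":[-2,-1,100],"rotation":[0,0,0],"claw":40}
    - {"translation":[-2,-1,104],"rotation":[0,0,0],"claw":40}

```text
clock: 8.05
tool_pos: [0.4802, 0.2116, 0.0826]
orientation: [179.9, -0.1, -86.9]
force: [0.1, 0.7, -0.4]
opening: 0.0485
gripper_force: 28.8
```

arm_command:
  steps:
    - {"translation":[0,0,1],"rotation":[0,0,0],"claw":40}
    - {"translation":[0,0,2],"rotation":[0,0,0],"claw":40}

```text
clock: 8.25
tool_pos: [0.4816, 0.2137, 0.0829]
orientation: [-179.9, 0.0, -86.9]
force: [1.3, -0.1, -1.7]
opening: 0.0482
gripper_force: 28.8
```

arm_command:
  steps:
    - {"translation":[0,0,1],"rotation":[0,0,0],"claw":40}
    - {"translation":[0,0,2],"rotation":[0,0,0],"claw":40}

```text
clock: 8.45
tool_pos: [0.4814, 0.2142, 0.0807]
orientation: [-179.9, 0.0, -86.9]
force: [-0.0, 0.1, -0.9]
opening: 0.0483
gripper_force: 28.9
```

arm_command:
  steps:
    - {"translation":[0,0,1],"rotation":[0,0,0],"claw":40}
    - {"translation":[0,0,1],"rotation":[0,0,0],"claw":40}

```text
clock: 8.65
tool_pos: [0.4815, 0.2143, 0.0804]
orientation: [-179.9, 0.0, -86.9]
force: [-3.4, -2.2, 8.9]
opening: 0.0483
gripper_force: 30.1
```

Contact felt at 9 N. Releasing.

arm_command:
  steps:
    - {"translation":[0,0,0],"rotation":[0,0,0],"claw":84}
    - {"translation":[0,0,0],"rotation":[0,0,0],"claw":84}
    - {"translation":[0,0,0],"rotation":[0,0,0],"claw":84}
    - {"translation":[0,0,0],"rotation":[0,0,0],"claw":84}
    - {"translation":[0,0,0],"rotation":[0,0,0],"claw":84}

```text
clock: 9.15
tool_pos: [0.481, 0.214, 0.079]
orientation: [180.0, -0.0, -86.9]
force: [0.7, 0.3, 0.1]
opening: 0.0815
gripper_force: 0.1
```

arm_command:
  steps:
    - {"translation":[0,0,-30],"rotation":[0,0,0],"claw":84}
    - {"translation":[0,0,-70],"rotation":[0,0,0],"claw":84}
    - {"translation":[0,0,-110],"rotation":[0,0,0],"claw":84}
    - {"translation":[0,0,-110],"rotation":[0,0,0],"claw":84}
    - {"translation":[0,0,-110],"rotation":[0,0,0],"claw":84}

```text
clock: 9.65
tool_pos: [0.4813, 0.2144, 0.1899]
orientation: [-179.9, 0.1, -86.9]
force: [-0.3, -0.4, -1.1]
opening: 0.0837
gripper_force: 0.0
```

Run:
```python
from h import *
im,d,K=snap("side","s5"); P=cloud(d,K); P[d<=0]=np.nan
im2,d2,K2=snap("wrist","w5")
cv2.imwrite("pics/c5.png",np.hstack([cv2.resize(im[220:380,160:360],(400,320),interpolation=3),cv2.resize(im2,(400,320))])[:,:,::-1])
c,s=np.cos(np.radians(3)),np.sin(np.radians(3))
P=cloud(d2,K2); P[d2<=0]=np.nan; q=P[...,:2]-O; xr=-c*q[...,0]-s*q[...,1]; yr=s*q[...,0]-c*q[...,1]; z=P[...,2]
m=(xr>-.11)&(xr<.06)&(abs(yr)<.044)&(z>.06)&(z<.11)
if m.sum(): print(m.sum(),np.percentile(xr[m],[2,50,98]).round(3),np.percentile(yr[m],[2,98]).round(3),np.percentile(z[m],98).round(3))
plan((.48,-.06,.2,-45),(.493,-.307,.15,-7))
```

```text
4966 [-0.101 -0.069  0.055] [-0.042  0.043] 0.109
t 9.75 pos [0.4804 0.2136 0.1881] ori [ 1.7993e+02 -3.0000e-02 -8.6920e+01] F [-0.7 -0.4 -0.8] op 0.084 gf 0.0 J [ 45   7 -19   0 -64 -42]
[  0.48  -0.06   0.2  -45.  ] -> [273, 15, -12] [0.02, -0.0, -8.38] rows 5.5
[ 0.493 -0.307  0.15  -7.   ] -> [184, 165, 50] [-0.0, 0.0, -7.6] rows 5.0
```

View pics/c5.png

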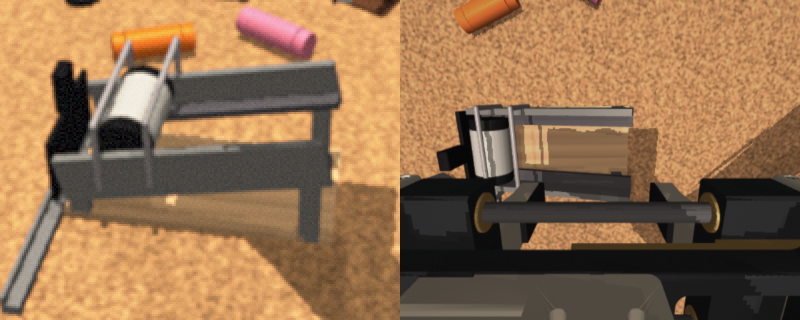

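The fat tube has rolled under the hoops to the gate: side crop (140,105), wrist crop (490,150). Next is the middle tube.

Run:
```python
from h import *
plan((.49,.04,.2,-60),(.493,-.14,.19,-33),(.493,-.308,.15,-7.1))
```

```text
t 9.75 pos [0.4804 0.2136 0.1881] ori [ 1.7993e+02 -3.0000e-02 -8.6920e+01] F [-0.7 -0.4 -0.8] op 0.084 gf 0.0 J [ 45   7 -19   0 -64 -42]
[ 4.9e-01  4.0e-02  2.0e-01 -6.0e+01] -> [174, 0, -12] [0.02, -0.0, -5.38] rows 3.5
[  0.493  -0.14    0.19  -33.   ] -> [157, 87, 10] [0.0, 0.0, -5.4] rows 3.6
[ 0.493 -0.308  0.15  -7.1  ] -> [91, 141, 40] [0.0, 0.0, -5.18] rows 3.5
```

arm_command:
  steps:
    - {"translation":[174,0,-12],"rotation":[0,0,-5.4],"claw":80}
    - {"translation":[174,0,-12],"rotation":[0,0,-5.4],"claw":80}
    - {"translation":[174,0,-12],"rotation":[0,0,-5.4],"claw":80}
    - {"translation":[174,0,-12],"rotation":[0,0,-5.4],"claw":80}

```text
clock: 10.15
tool_pos: [0.4894, 0.0379, 0.1999]
orientation: [179.9, 0.0, -59.6]
force: [0.6, -0.3, 0.3]
opening: 0.0803
gripper_force: 0.0
```

arm_command:
  steps:
    - {"translation":[157,87,10],"rotation":[0,0,-5.4],"claw":80}
    - {"translation":[157,87,10],"rotation":[0,0,-5.4],"claw":80}
    - {"translation":[157,87,10],"rotation":[0,0,-5.4],"claw":80}
    - {"translation":[157,87,10],"rotation":[0,0,-5.4],"claw":80}

```text
clock: 10.55
tool_pos: [0.493, -0.1406, 0.1898]
orientation: [179.9, 0.1, -32.6]
force: [1.5, 0.1, -0.2]
opening: 0.08
gripper_force: 0.0
```

arm_command:
  steps:
    - {"translation":[91,141,40],"rotation":[0,0,-5.2],"claw":80}
    - {"translation":[91,141,40],"rotation":[0,0,-5.2],"claw":80}
    - {"translation":[91,141,40],"rotation":[0,0,-5.2],"claw":80}
    - {"translation":[91,141,40],"rotation":[0,0,-5.2],"claw":80}
    - {"translation":[91,141,40],"rotation":[0,0,-5.2],"claw":80}

```text
clock: 11.05
tool_pos: [0.4914, -0.3102, 0.1473]
orientation: [-180.0, 0.3, -7.0]
force: [-1.1, 0.5, -1.0]
opening: 0.0801
gripper_force: 0.0
```

Run:
```python
from h import *
im,d,K=snap("wrist","w6"); P=cloud(d,K); P[d<=0]=np.nan
q=P.reshape(-1,3); m=q[(abs(q[:,0]-.493)<.06)&(abs(q[:,1]+.308)<.06)&(q[:,2]>.05)&(q[:,2]<.07)]
rc=cv2.minAreaRect((m[:,:2]*1000).astype(np.float32)); print(len(m),rc,m.max(0))
im,d,K=snap("top","t6"); P=cloud(d,K); P[d<=0]=np.nan
c,s=np.cos(np.radians(3)),np.sin(np.radians(3)); q=P[...,:2]-O; xr=-c*q[...,0]-s*q[...,1]; yr=s*q[...,0]-c*q[...,1]; z=P[...,2]
m=(xr>-.111)&(xr<.0)&(abs(yr)<.047)&(z>.072)&(z<.095); print("fat",m.sum(),xr[m].mean(),np.percentile(yr[m],[2,98]),np.percentile(z[m],98))
plan((.493,-.308,.021,-7.1))
```

```text
3395 ((492.98291015625, -310.4038391113281), (37.14554977416992, 88.10243225097656), 82.04434204101562) [ 0.5384037  -0.28711155  0.06299196]
fat 791 -0.09013795757590058 [-0.04191893  0.04326737] 0.08936587179057418
t 11.15 pos [ 0.4923 -0.3076  0.149 ] ori [-179.97    0.21   -7.08] F [-0.4 -0.6  0.4] op 0.0801 gf 0.0 J [-13  14 -16   0 -60  96]
[ 0.493 -0.308  0.021 -7.1  ] -> [1, 0, 128] [-0.01, 0.04, 0.0] rows 2.6
```

arm_command:
  steps:
    - {"translation":[1,1,45],"rotation":[0,0,0],"claw":80}
    - {"translation":[1,1,90],"rotation":[0,0,0],"claw":80}
    - {"translation":[1,1,117],"rotation":[0,0,0],"claw":80}
    - {"translation":[1,1,129],"rotation":[0,0,0],"claw":80}
    - {"translation":[1,1,129],"rotation":[0,0,0],"claw":60}

```text
clock: 11.65
tool_pos: [0.4937, -0.3071, 0.0208]
orientation: [-180.0, 0.2, -6.9]
force: [0.8, -0.1, 0.5]
opening: 0.0758
gripper_force: 0.0
```

arm_command:
  steps:
    - {"translation":[0,0,0],"rotation":[0,0,0],"claw":30}
    - {"translation":[0,0,0],"rotation":[0,0,0],"claw":30}
    - {"translation":[0,0,0],"rotation":[0,0,0],"claw":30}
    - {"translation":[0,0,0],"rotation":[0,0,0],"claw":30}
    - {"translation":[0,0,0],"rotation":[0,0,0],"claw":30}

```text
clock: 12.15
tool_pos: [0.495, -0.3104, 0.0239]
orientation: [179.8, -0.1, -6.8]
force: [-3.4, -12.1, 2.5]
opening: 0.0378
gripper_force: 29.0
```

arm_command:
  steps:
    - {"translation":[0,0,0],"rotation":[0,0,0],"claw":30}
    - {"translation":[0,0,0],"rotation":[0,0,0],"claw":30}

```text
clock: 12.35
tool_pos: [0.495, -0.3105, 0.0237]
orientation: [179.8, -0.1, -6.9]
force: [-2.3, -10.0, 5.9]
opening: 0.038
gripper_force: 29.4
```

arm_command:
  steps:
    - {"translation":[0,0,-5],"rotation":[0,0,0],"claw":30}
    - {"translation":[0,0,-40],"rotation":[0,0,0],"claw":30}
    - {"translation":[0,0,-80],"rotation":[0,0,0],"claw":30}
    - {"translation":[0,0,-125],"rotation":[0,0,0],"claw":30}
    - {"translation":[0,0,-165],"rotation":[0,0,0],"claw":30}

```text
clock: 12.85
tool_pos: [0.4942, -0.3079, 0.1894]
orientation: [-180.0, -0.0, -6.9]
force: [1.4, -0.7, -2.2]
opening: 0.038
gripper_force: 28.3
```

```bash
cat >> h.py <<'E'
from scipy.optimize import least_squares
def held(rad,name):
    o=ctrl.get_obs(); p=np.array(o["tool_pos"]); Rt=R.from_euler("xyz",o["orientation"],degrees=True).as_matrix()
    im,d,K=snap("wrist",name); P=cloud(d,K); P[d<=0]=np.nan
    q=((P-p)@Rt).reshape(-1,3); ok=(abs(q[:,0])<.06)&(abs(q[:,1])<.04)&(abs(q[:,2]+.019)<.04); c=im.reshape(-1,3).astype(int)
    q=q[ok]; c=c[ok]; m=q[c.sum(1)>330]
    r=least_squares(lambda s:np.hypot(m[:,1]-s[0],m[:,2]-s[1])-rad,[0,-.019],loss="soft_l1",f_scale=.001)
    print("held: far end x",np.percentile(q[:,0],99).round(4),"axis y,z in tool",r.x.round(4),"res",np.abs(r.fun).mean().round(4),len(m))
E
python3 - <<'E'
from h import *
held(.021,"w7"); a=rk(.07,.001); print(a)
plan((.493,-.14,.2,-33),(.487,.04,.2,-60),(*a,.19,-87))
E
```

```text
held: far end x 0.0421 axis y,z in tool [-0.0007 -0.0165] res 0.0005 4037
[0.48064827 0.21433785]
t 12.9 pos [ 0.4973 -0.3097  0.1968] ori [179.8   -0.57  -6.85] F [ 4.1 -1.8  6.4] op 0.0374 gf 28.4 J [-13  12 -12   0 -65  96]
[  0.493  -0.14    0.2   -33.   ] -> [-24, -168, -4] [0.01, -0.12, 5.23] rows 3.4
[ 4.87e-01  4.00e-02  2.00e-01 -6.00e+01] -> [-103, -148, 0] [0.0, -0.0, 5.4] rows 3.6
[  0.481   0.214   0.19  -87.   ] -> [-154, -82, 10] [-0.0, -0.0, 5.4] rows 3.5
```

arm_command:
  steps:
    - {"translation":[-22,-168,-8],"rotation":[0,0,5.2],"claw":30}
    - {"translation":[-22,-168,-8],"rotation":[0,0,5.2],"claw":30}
    - {"translation":[-22,-168,-8],"rotation":[0,0,5.2],"claw":30}
    - {"translation":[-22,-168,-8],"rotation":[0,0,5.2],"claw":30}

```text
clock: 13.3
tool_pos: [0.4923, -0.1367, 0.1952]
orientation: [-180.0, 0.0, -33.2]
force: [0.3, 0.6, -1.5]
opening: 0.0377
gripper_force: 28.3
```

arm_command:
  steps:
    - {"translation":[-103,-148,0],"rotation":[0,0,5.4],"claw":30}
    - {"translation":[-103,-148,0],"rotation":[0,0,5.4],"claw":30}
    - {"translation":[-103,-148,0],"rotation":[0,0,5.4],"claw":30}
    - {"translation":[-103,-148,0],"rotation":[0,0,5.4],"claw":30}

```text
clock: 13.7
tool_pos: [0.4861, 0.0416, 0.1951]
orientation: [-180.0, 0.0, -60.2]
force: [2.0, -0.3, -1.3]
opening: 0.0379
gripper_force: 28.3
```

arm_command:
  steps:
    - {"translation":[-154,-82,10],"rotation":[0,0,5.4],"claw":30}
    - {"translation":[-154,-82,10],"rotation":[0,0,5.4],"claw":30}
    - {"translation":[-154,-82,10],"rotation":[0,0,5.4],"claw":30}
    - {"translation":[-154,-82,10],"rotation":[0,0,5.4],"claw":30}
    - {"translation":[-154,-82,10],"rotation":[0,0,5.4],"claw":30}

```text
clock: 14.2
tool_pos: [0.4801, 0.2184, 0.1844]
orientation: [180.0, 0.0, -86.8]
force: [0.1, -1.3, -1.5]
opening: 0.0377
gripper_force: 28.3
```

arm_command:
  steps:
    - {"translation":[0,0,0],"rotation":[0,0,0],"claw":30}
    - {"translation":[0,0,0],"rotation":[0,0,0],"claw":30}

```text
clock: 14.4
tool_pos: [0.4803, 0.214, 0.1849]
orientation: [180.0, -0.0, -86.9]
force: [0.1, 0.4, -1.9]
opening: 0.0378
gripper_force: 28.3
```

Run:
```python
from h import *
a=rk(.07,.002); plan((*a,.077,-87))
```

```text
t 14.4 pos [0.4803 0.214  0.1849] ori [ 1.7997e+02 -1.0000e-02 -8.6900e+01] F [ 0.1  0.4 -1.9] op 0.0378 gf 28.3 J [ 45   7 -20   0 -63 -42]
[ 4.81e-01  2.13e-01  7.70e-02 -8.70e+01] -> [1, 0, 108] [0.01, -0.0, 0.02] rows 2.2
```

arm_command:
  steps:
    - {"translation":[1,0,40],"rotation":[0,0,0],"claw":30}
    - {"translation":[1,0,75],"rotation":[0,0,0],"claw":30}
    - {"translation":[1,0,95],"rotation":[0,0,0],"claw":30}
    - {"translation":[1,0,106],"rotation":[0,0,0],"claw":30}
    - {"translation":[1,0,107],"rotation":[0,0,0],"claw":30}

```text
clock: 14.9
tool_pos: [0.4803, 0.2123, 0.0772]
orientation: [179.9, -0.1, -87.0]
force: [-0.5, 0.2, -0.4]
opening: 0.0379
gripper_force: 28.3
```

arm_command:
  steps:
    - {"translation":[0,0,1],"rotation":[0,0,0],"claw":30}
    - {"translation":[0,0,1],"rotation":[0,0,0],"claw":30}

```text
clock: 15.1
tool_pos: [0.4814, 0.2139, 0.0782]
orientation: [-179.9, 0.1, -86.9]
force: [0.7, 0.1, -1.4]
opening: 0.0378
gripper_force: 28.3
```

arm_command:
  steps:
    - {"translation":[0,0,1],"rotation":[0,0,0],"claw":30}
    - {"translation":[0,0,1],"rotation":[0,0,0],"claw":30}

```text
clock: 15.3
tool_pos: [0.4809, 0.2138, 0.0767]
orientation: [-179.9, 0.0, -86.9]
force: [-0.2, 0.4, -1.5]
opening: 0.0379
gripper_force: 28.3
```

arm_command:
  steps:
    - {"translation":[0,0,1],"rotation":[0,0,0],"claw":30}
    - {"translation":[0,0,1],"rotation":[0,0,0],"claw":30}

```text
clock: 15.5
tool_pos: [0.4809, 0.2138, 0.0754]
orientation: [-180.0, 0.0, -86.9]
force: [-0.0, 0.1, 0.5]
opening: 0.038
gripper_force: 28.6
```

arm_command:
  steps:
    - {"translation":[0,0,1],"rotation":[0,0,0],"claw":30}
    - {"translation":[0,0,1],"rotation":[0,0,0],"claw":30}

```text
clock: 15.7
tool_pos: [0.4811, 0.2138, 0.0751]
orientation: [-179.9, 0.0, -86.9]
force: [-3.0, -1.1, 9.3]
opening: 0.0379
gripper_force: 30.0
```

Contact. Releasing the middle tube.

arm_command:
  steps:
    - {"translation":[0,0,0],"rotation":[0,0,0],"claw":72}
    - {"translation":[0,0,0],"rotation":[0,0,0],"claw":72}
    - {"translation":[0,0,0],"rotation":[0,0,0],"claw":72}
    - {"translation":[0,0,0],"rotation":[0,0,0],"claw":72}
    - {"translation":[0,0,0],"rotation":[0,0,0],"claw":72}

```text
clock: 16.2
tool_pos: [0.4806, 0.2135, 0.0739]
orientation: [180.0, -0.0, -86.9]
force: [0.3, -0.3, 1.0]
opening: 0.0699
gripper_force: 0.1
```

arm_command:
  steps:
    - {"translation":[0,0,-30],"rotation":[0,0,0],"claw":72}
    - {"translation":[0,0,-70],"rotation":[0,0,0],"claw":72}
    - {"translation":[0,0,-115],"rotation":[0,0,0],"claw":72}
    - {"translation":[0,0,-115],"rotation":[0,0,0],"claw":72}
    - {"translation":[0,0,-115],"rotation":[0,0,0],"claw":72}

```text
clock: 16.7
tool_pos: [0.481, 0.214, 0.1902]
orientation: [-179.9, 0.1, -86.9]
force: [-0.2, -0.1, -0.0]
opening: 0.0721
gripper_force: 0.0
```

```bash
cat >> h.py <<'E'
def rackview(name,cam_="wrist"):
    im,d,K=snap(cam_,name); P=cloud(d,K); P[d<=0]=np.nan
    c,s=np.cos(np.radians(YAW)),np.sin(np.radians(YAW)); q=P[...,:2]-O; xr=-c*q[...,0]-s*q[...,1]; yr=s*q[...,0]-c*q[...,1]; h=P[...,2]-.055-.2126*xr
    m=(xr>-.112)&(xr<.1)&(abs(yr)<.046)&(h>.015)&(h<.058)
    b=np.arange(-.112,.1,.006)
    for lo in b:
        k=m&(xr>=lo)&(xr<lo+.006)
        if k.sum()>8: print(round(lo+.003,3),k.sum(),"h",np.percentile(h[k],[50,95]).round(3),"yr",np.percentile(yr[k],[2,98]).round(3))
E
python3 - <<'E'
from h import *
rackview("w8"); plan((.55,.06,.2,-60),(.6206,-.10,.15,3.8))
E
```

```text
-0.109 200 h [0.049 0.051] yr [-0.032  0.045]
-0.103 337 h [0.052 0.053] yr [-0.032  0.045]
-0.097 410 h [0.053 0.054] yr [-0.032  0.045]
-0.091 354 h [0.053 0.054] yr [-0.031  0.045]
-0.085 116 h [0.048 0.05 ] yr [-0.03   0.045]
-0.079 611 h [0.047 0.049] yr [-0.032  0.045]
-0.073 717 h [0.041 0.045] yr [-0.033  0.045]
-0.067 565 h [0.033 0.037] yr [-0.036  0.044]
-0.061 188 h [0.038 0.04 ] yr [-0.039  0.044]
-0.055 388 h [0.042 0.043] yr [-0.042  0.044]
-0.049 474 h [0.043 0.044] yr [-0.042  0.043]
-0.043 60 h [0.043 0.044] yr [-0.04   0.044]
-0.037 484 h [0.039 0.041] yr [-0.041  0.044]
-0.031 675 h [0.035 0.038] yr [-0.041  0.044]
-0.025 727 h [0.026 0.031] yr [-0.041  0.043]
t 16.75 pos [0.4803 0.2134 0.1889] ori [ 1.7999e+02  3.0000e-02 -8.6930e+01] F [ 0.4  0.4 -0.6] op 0.0718 gf 0.0 J [ 45   7 -19   0 -64 -42]
[  0.55   0.06   0.2  -60.  ] -> [157, -61, -11] [0.0, 0.01, -5.39] rows 3.4
[ 0.621 -0.1    0.15   3.8  ] -> [174, 19, 50] [-0.0, 0.0, -12.76] rows 7.4
```

The middle tube rests behind the fat one (x about -44, y spread ±43 mm). Now the thin tube.

Run:
```python
from h import *
plan((.54,.09,.2,-60),(.595,-.02,.19,-25),(.6206,-.1098,.15,3.8))
```

```text
t 16.75 pos [0.4803 0.2134 0.1889] ori [ 1.7999e+02  3.0000e-02 -8.6930e+01] F [ 0.4  0.4 -0.6] op 0.0718 gf 0.0 J [ 45   7 -19   0 -64 -42]
[  0.54   0.09   0.2  -60.  ] -> [126, -53, -11] [0.0, 0.01, -5.39] rows 3.1
[ 5.95e-01 -2.00e-02  1.90e-01 -2.50e+01] -> [123, 7, 10] [-0.0, 0.0, -7.0] rows 4.1
[ 0.621 -0.11   0.15   3.8  ] -> [61, 71, 40] [-0.0, 0.0, -5.76] rows 3.4
```

arm_command:
  steps:
    - {"translation":[126,-53,-11],"rotation":[0,0,-5.4],"claw":70}
    - {"translation":[126,-53,-11],"rotation":[0,0,-5.4],"claw":70}
    - {"translation":[126,-53,-11],"rotation":[0,0,-5.4],"claw":70}
    - {"translation":[126,-53,-11],"rotation":[0,0,-5.4],"claw":70}

```text
clock: 17.15
tool_pos: [0.5409, 0.087, 0.1985]
orientation: [179.8, -0.0, -59.8]
force: [0.4, -0.2, -0.3]
opening: 0.0701
gripper_force: 0.0
```

arm_command:
  steps:
    - {"translation":[123,7,10],"rotation":[0,0,-7],"claw":70}
    - {"translation":[123,7,10],"rotation":[0,0,-7],"claw":70}
    - {"translation":[123,7,10],"rotation":[0,0,-7],"claw":70}
    - {"translation":[123,7,10],"rotation":[0,0,-7],"claw":70}
    - {"translation":[123,7,10],"rotation":[0,0,-7],"claw":70}

```text
clock: 17.65
tool_pos: [0.5952, -0.0209, 0.1875]
orientation: [179.9, 0.2, -24.7]
force: [-0.6, 0.7, 0.4]
opening: 0.0701
gripper_force: 0.0
```

arm_command:
  steps:
    - {"translation":[61,71,40],"rotation":[0,0,-5.8],"claw":70}
    - {"translation":[61,71,40],"rotation":[0,0,-5.8],"claw":70}
    - {"translation":[61,71,40],"rotation":[0,0,-5.8],"claw":70}
    - {"translation":[61,71,40],"rotation":[0,0,-5.8],"claw":70}
    - {"translation":[61,71,40],"rotation":[0,0,-5.8],"claw":70}

```text
clock: 18.15
tool_pos: [0.6203, -0.1101, 0.1477]
orientation: [180.0, 0.2, 4.1]
force: [0.2, 0.2, 0.4]
opening: 0.0697
gripper_force: 0.0
```

arm_command:
  steps:
    - {"translation":[0,0,0],"rotation":[0,0,0],"claw":70}
    - {"translation":[0,0,0],"rotation":[0,0,0],"claw":70}

```text
clock: 18.35
tool_pos: [0.6212, -0.1091, 0.1496]
orientation: [180.0, 0.0, 4.0]
force: [1.1, -0.3, -0.3]
opening: 0.0701
gripper_force: 0.0
```

Run:
```python
from h import *
im,d,K=snap("wrist","w9"); P=cloud(d,K); P[d<=0]=np.nan
q=P.reshape(-1,3); m=q[(abs(q[:,0]-.6206)<.06)&(abs(q[:,1]+.11)<.05)&(q[:,2]>.039)&(q[:,2]<.058)]
rc=cv2.minAreaRect((m[:,:2]*1000).astype(np.float32)); print(len(m),rc,m.max(0))
plan((.6206,-.1105,.014,3.8)); rackview("t9","top")
```

```text
2467 ((620.9517211914062, -111.77687072753906), (87.63733673095703, 30.066057205200195), 3.5003650188446045) [ 0.66517906 -0.09506661  0.05051255]
t 18.4 pos [ 0.6213 -0.1091  0.1499] ori [-1.80e+02  2.00e-02  4.04e+00] F [-0.3  0.1  0.6] op 0.0703 gf 0.0 J [  8  19  -9   0 -62  86]
[ 0.621 -0.11   0.014  3.8  ] -> [-1, 1, 136] [-0.0, 0.0, 0.05] rows 2.7
```

arm_command:
  steps:
    - {"translation":[0,1,45],"rotation":[0,0,0],"claw":70}
    - {"translation":[0,1,90],"rotation":[0,0,0],"claw":70}
    - {"translation":[0,1,122],"rotation":[0,0,0],"claw":70}
    - {"translation":[0,1,135],"rotation":[0,0,0],"claw":70}
    - {"translation":[0,1,135],"rotation":[0,0,0],"claw":60}

```text
clock: 18.95
tool_pos: [0.6204, -0.1104, 0.0136]
orientation: [180.0, 0.2, 4.1]
force: [0.4, -1.1, 0.3]
opening: 0.0665
gripper_force: 0.0
```

arm_command:
  steps:
    - {"translation":[0,0,0],"rotation":[0,0,0],"claw":20}
    - {"translation":[0,0,0],"rotation":[0,0,0],"claw":20}
    - {"translation":[0,0,0],"rotation":[0,0,0],"claw":20}
    - {"translation":[0,0,0],"rotation":[0,0,0],"claw":20}
    - {"translation":[0,0,0],"rotation":[0,0,0],"claw":20}

```text
clock: 19.45
tool_pos: [0.6223, -0.1116, 0.0165]
orientation: [179.9, -0.1, 4.1]
force: [-0.1, -10.7, 5.4]
opening: 0.0278
gripper_force: 26.0
```

arm_command:
  steps:
    - {"translation":[0,0,0],"rotation":[0,0,0],"claw":20}
    - {"translation":[0,0,0],"rotation":[0,0,0],"claw":20}
    - {"translation":[0,0,0],"rotation":[0,0,0],"claw":20}

```text
clock: 19.75
tool_pos: [0.6222, -0.1119, 0.0163]
orientation: [179.9, -0.1, 4.1]
force: [-0.1, -7.0, 3.7]
opening: 0.027
gripper_force: 28.4
```

arm_command:
  steps:
    - {"translation":[0,0,-5],"rotation":[0,0,0],"claw":20}
    - {"translation":[0,0,-40],"rotation":[0,0,0],"claw":20}
    - {"translation":[0,0,-80],"rotation":[0,0,0],"claw":20}
    - {"translation":[0,0,-125],"rotation":[0,0,0],"claw":20}
    - {"translation":[0,0,-165],"rotation":[0,0,0],"claw":20}

```text
clock: 20.25
tool_pos: [0.6213, -0.1103, 0.1824]
orientation: [-180.0, -0.0, 4.1]
force: [1.1, 0.4, -1.3]
opening: 0.0273
gripper_force: 27.3
```

arm_command:
  steps:
    - {"translation":[0,0,-12],"rotation":[0,0,0],"claw":20}
    - {"translation":[0,0,-12],"rotation":[0,0,0],"claw":20}

```text
clock: 20.45
tool_pos: [0.6225, -0.1102, 0.1946]
orientation: [-180.0, -0.3, 4.1]
force: [0.2, 0.4, -2.5]
opening: 0.0268
gripper_force: 27.2
```

Run:
```python
from h import *
held(.016,"w10"); a=rk(.07,.001)
plan((.585,-.01,.2,-28),(.535,.1,.2,-58),(*a,.185,-87))
```

```text
held: far end x 0.0427 axis y,z in tool [-0.0008 -0.0166] res 0.0004 2533
t 20.5 pos [ 0.6213 -0.1101  0.1922] ori [-1.7995e+02 -6.0000e-02  4.0800e+00] F [-0.6  0.2 -2.6] op 0.027 gf 27.2 J [  8  17  -6   0 -67  86]
[ 5.85e-01 -1.00e-02  2.00e-01 -2.80e+01] -> [-29, -102, -8] [-0.01, -0.01, 6.42] rows 3.7
[  0.535   0.1     0.2   -58.   ] -> [-96, -74, 0] [0.0, -0.0, 6.0] rows 3.5
[  0.481   0.214   0.185 -87.   ] -> [-126, -14, 15] [0.0, -0.0, 5.8] rows 3.4
```

arm_command:
  steps:
    - {"translation":[-29,-102,-8],"rotation":[0,0,6.4],"claw":20}
    - {"translation":[-29,-102,-8],"rotation":[0,0,6.4],"claw":20}
    - {"translation":[-29,-102,-8],"rotation":[0,0,6.4],"claw":20}
    - {"translation":[-29,-102,-8],"rotation":[0,0,6.4],"claw":20}
    - {"translation":[-29,-102,-8],"rotation":[0,0,6.4],"claw":20}

```text
clock: 21.0
tool_pos: [0.5839, -0.0102, 0.1978]
orientation: [179.9, 0.2, -28.0]
force: [0.9, -0.9, -1.0]
opening: 0.0271
gripper_force: 27.3
```

arm_command:
  steps:
    - {"translation":[-96,-74,0],"rotation":[0,0,6],"claw":20}
    - {"translation":[-96,-74,0],"rotation":[0,0,6],"claw":20}
    - {"translation":[-96,-74,0],"rotation":[0,0,6],"claw":20}
    - {"translation":[-96,-74,0],"rotation":[0,0,6],"claw":20}
    - {"translation":[-96,-74,0],"rotation":[0,0,6],"claw":20}

```text
clock: 21.5
tool_pos: [0.5342, 0.0998, 0.1986]
orientation: [179.9, 0.0, -57.7]
force: [0.0, -0.4, -1.8]
opening: 0.0273
gripper_force: 27.3
```

arm_command:
  steps:
    - {"translation":[-126,-14,15],"rotation":[0,0,5.8],"claw":20}
    - {"translation":[-126,-14,15],"rotation":[0,0,5.8],"claw":20}
    - {"translation":[-126,-14,15],"rotation":[0,0,5.8],"claw":20}
    - {"translation":[-126,-14,15],"rotation":[0,0,5.8],"claw":20}
    - {"translation":[-126,-14,15],"rotation":[0,0,5.8],"claw":20}

```text
clock: 22.0
tool_pos: [0.4796, 0.2137, 0.1839]
orientation: [179.9, -0.1, -86.7]
force: [0.4, -0.2, -2.0]
opening: 0.0271
gripper_force: 27.3
```

arm_command:
  steps:
    - {"translation":[0,0,0],"rotation":[0,0,0],"claw":20}
    - {"translation":[0,0,0],"rotation":[0,0,0],"claw":20}
    - {"translation":[0,0,0],"rotation":[0,0,0],"claw":20}

```text
clock: 22.3
tool_pos: [0.4804, 0.2129, 0.1849]
orientation: [180.0, -0.0, -86.9]
force: [0.2, -0.9, -0.9]
opening: 0.027
gripper_force: 27.3
```

Run:
```python
from h import *
a=rk(.07,.002); plan((*a,.072,-87))
```

```text
t 22.3 pos [0.4804 0.2129 0.1849] ori [ 1.7999e+02 -1.0000e-02 -8.6860e+01] F [ 0.2 -0.9 -0.9] op 0.027 gf 27.3 J [ 45   7 -20   0 -63 -42]
[ 4.81e-01  2.13e-01  7.20e-02 -8.70e+01] -> [0, 0, 113] [0.0, -0.0, 0.03] rows 2.3
```

arm_command:
  steps:
    - {"translation":[0,0,40],"rotation":[0,0,0],"claw":20}
    - {"translation":[0,0,80],"rotation":[0,0,0],"claw":20}
    - {"translation":[0,0,100],"rotation":[0,0,0],"claw":20}
    - {"translation":[0,0,111],"rotation":[0,0,0],"claw":20}
    - {"translation":[0,0,112],"rotation":[0,0,0],"claw":20}

```text
clock: 22.8
tool_pos: [0.4798, 0.213, 0.072]
orientation: [179.9, -0.1, -86.9]
force: [0.2, 0.8, -0.5]
opening: 0.0272
gripper_force: 27.3
```

arm_command:
  steps:
    - {"translation":[0,0,1],"rotation":[0,0,0],"claw":20}
    - {"translation":[0,0,1],"rotation":[0,0,0],"claw":20}

```text
clock: 23.0
tool_pos: [0.4809, 0.2143, 0.0733]
orientation: [-179.9, 0.1, -86.9]
force: [0.2, -0.2, -1.1]
opening: 0.0268
gripper_force: 27.3
```

arm_command:
  steps:
    - {"translation":[0,0,1],"rotation":[0,0,0],"claw":20}
    - {"translation":[0,0,1],"rotation":[0,0,0],"claw":20}

```text
clock: 23.2
tool_pos: [0.4803, 0.214, 0.0717]
orientation: [-179.9, 0.1, -86.9]
force: [-0.5, 0.1, -1.3]
opening: 0.0269
gripper_force: 27.3
```

arm_command:
  steps:
    - {"translation":[0,0,1],"rotation":[0,0,0],"claw":20}
    - {"translation":[0,0,1],"rotation":[0,0,0],"claw":20}

```text
clock: 23.4
tool_pos: [0.4802, 0.2139, 0.0702]
orientation: [-180.0, 0.0, -86.9]
force: [0.7, 0.7, -0.2]
opening: 0.0269
gripper_force: 27.4
```

arm_command:
  steps:
    - {"translation":[0,0,1],"rotation":[0,0,0],"claw":20}
    - {"translation":[0,0,1],"rotation":[0,0,0],"claw":20}

```text
clock: 23.6
tool_pos: [0.4804, 0.2139, 0.07]
orientation: [-179.9, 0.0, -86.9]
force: [-2.3, -1.5, 8.1]
opening: 0.027
gripper_force: 29.1
```

arm_command:
  steps:
    - {"translation":[0,0,0],"rotation":[0,0,0],"claw":60}
    - {"translation":[0,0,0],"rotation":[0,0,0],"claw":60}
    - {"translation":[0,0,0],"rotation":[0,0,0],"claw":60}
    - {"translation":[0,0,0],"rotation":[0,0,0],"claw":60}
    - {"translation":[0,0,0],"rotation":[0,0,0],"claw":60}

```text
clock: 24.1
tool_pos: [0.48, 0.2137, 0.0689]
orientation: [180.0, -0.0, -86.9]
force: [-0.1, -0.4, -0.5]
opening: 0.0583
gripper_force: 0.1
```

arm_command:
  steps:
    - {"translation":[0,0,-30],"rotation":[0,0,0],"claw":60}
    - {"translation":[0,0,-70],"rotation":[0,0,0],"claw":60}
    - {"translation":[0,0,-120],"rotation":[0,0,0],"claw":60}
    - {"translation":[0,0,-120],"rotation":[0,0,0],"claw":60}
    - {"translation":[0,0,-120],"rotation":[0,0,0],"claw":60}

```text
clock: 24.6
tool_pos: [0.4805, 0.2143, 0.1905]
orientation: [-179.9, 0.1, -86.9]
force: [-0.3, 0.1, -1.4]
opening: 0.0601
gripper_force: 0.0
```

arm_command:
  steps:
    - {"translation":[30,0,-20],"rotation":[0,0,0],"claw":60}
    - {"translation":[60,0,-20],"rotation":[0,0,0],"claw":60}
    - {"translation":[60,0,-20],"rotation":[0,0,0],"claw":60}
    - {"translation":[60,0,-20],"rotation":[0,0,0],"claw":60}
    - {"translation":[60,0,-20],"rotation":[0,0,0],"claw":60}

```text
clock: 25.1
tool_pos: [0.4829, 0.1539, 0.2082]
orientation: [179.9, -0.0, -86.9]
force: [-0.5, 0.4, -0.6]
opening: 0.06
gripper_force: 0.0
```

Run:
```python
from h import *
rackview("s11","side"); plan()
im=load("s11")[0]; cv2.imwrite("pics/c11.png",cv2.resize(im[90:390,100:400],(600,600),interpolation=3)[:,:,::-1])
```

```text
-0.109 89 h [0.046 0.05 ] yr [-0.045  0.039]
-0.103 121 h [0.051 0.052] yr [-0.044  0.041]
-0.097 130 h [0.052 0.054] yr [-0.044  0.043]
-0.091 143 h [0.051 0.054] yr [-0.044  0.042]
-0.085 47 h [0.05  0.053] yr [-0.044  0.038]
-0.079 107 h [0.046 0.049] yr [-0.043  0.042]
-0.073 169 h [0.041 0.045] yr [-0.043  0.043]
-0.067 161 h [0.033 0.038] yr [-0.043  0.042]
-0.061 50 h [0.036 0.039] yr [-0.044  0.039]
-0.055 102 h [0.041 0.042] yr [-0.045  0.041]
-0.049 125 h [0.042 0.044] yr [-0.045  0.039]
-0.043 83 h [0.042 0.044] yr [-0.044  0.041]
-0.037 60 h [0.038 0.041] yr [-0.044  0.043]
-0.031 138 h [0.034 0.038] yr [-0.043  0.042]
-0.025 149 h [0.027 0.031] yr [-0.042  0.042]
-0.019 64 h [0.029 0.032] yr [-0.044  0.039]
-0.013 103 h [0.032 0.033] yr [-0.044  0.041]
-0.007 119 h [0.032 0.033] yr [-0.044  0.041]
-0.001 127 h [0.029 0.032] yr [-0.043  0.042]
0.005 139 h [0.024 0.028] yr [-0.04   0.041]
0.011 32 h [0.018 0.021] yr [-0.031  0.033]
t 25.15 pos [0.483  0.1542 0.2083] ori [ 1.7994e+02 -4.0000e-02 -8.6900e+01] F [-0.7 -0.7 -0.3] op 0.0599 gf 0.0 J [ 40   4 -20   0 -66 -37]
```

View pics/c11.png

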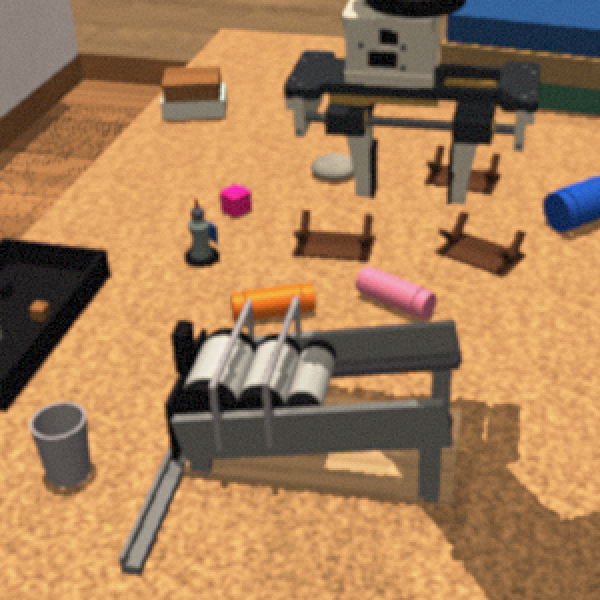

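The picture shows the fat (220,365), middle (270,370) and thin (312,372) tubes in a row behind the shut gate. The cup, knight, die and pebble are untouched and the gripper is clear. Handing in.

```bash
python3 -c "
from plant import ctrl
print(ctrl.close_job())"
```

```text
the job is handed in; nothing more can be done
None
```

The gate is shut on its stop and the three tubes rest behind it fattest, middle, thinnest, with the cup, knight, pebble and die where they were; the job is handed in at about 25 s of the 72 s allowed, though the hand-in call returned no verdict.

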